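# Load the centrifuge in balance

## Robot

A 6-joint arm with a two-finger parallel gripper is mounted at the origin on a cart in front of the work surface, level with it; the furniture and walls round the work are solid. World frame = base frame: x ahead of the robot, y to its left, z up, the work surface at z = 0. Lengths are in m, angles in rad, forces in N, time in s.
With the tool pointing down it reaches from about 0.35 to 0.775 m from the base axis. Payload 7.3 kg.
Tool frame: the origin (TCP) lies between the finger pads; the fingertips stand 25 mm ahead of it and the grasp point (between the pads) lies 6 mm ahead of it; z points along the fingers, y is the line along which they close (so a half turn about z gives the same grasp; the last joint's range is limited). The gripper opens to 92 mm and grips with 3 to 60 N. Pads are 19 mm wide; open, the fingers measure 130 mm over their backs; the gripper's body (75 mm by 190 mm) begins 47 mm behind the grasp point.
Start: joints at [1.069, 0.342, 1.524, -0, 1.275, -0.146], TCP at [0.183, 0.492, 0.222] pointing down, gripper open.
Joint ranges: [-2.53, 2.53], [-0.77, 2.02], [0.04, 2.7], [-1, 4.14], [0.28, 2.66], [-3.11, 3.11]. Speed limits (rad/s): [2.57, 2.57, 3.14, 3.14, 3.14, 3.14].

## Interface

Orientations are given as a unit quaternion [x, y, z, w].
In Python, from station import * gives the robot as it stands.
- The arm moves only by the tool send_rows, never from a script. Its argument "series" is a list of rows, each a list of 3 entries, a list of its own where there are three numbers: the turn, a rotation vector about the tool's x, y, z as a fraction of full scale, then the shift along the tool's x, y, z as a fraction of full scale, then the opening, from -1 (shut) to 1 (fully open). In form: [[[rx, ry, rz], [tx, ty, tz], jaw], ...]. A call has 1 to 20 rows; each row is the pose to reach, as a shift and turn from the pose commanded when the call began, along the tool's axes at that moment; what a row does not reach only later rows make up. Full scale, the value 1, is 0.4 m for a shift and pi/4 rad for a turn. A row lasts 1/8 s, in which the tool goes at most 62.5 mm and 10.7 degrees, less where a joint would pass 70% of its speed; a pose out of reach is approached as far as the arm can. A call with a number of a shift or a turn outside -1 to 1 is refused whole. A call with a gripper value outside its range is refused whole. The fingers move at their own pace and stop on an object; "force" is the grip in N (left out, the last holds). Time passes only in rows, so rows that repeat a pose let the fingers close. It gives the time, the measured TCP pose, the force, the opening and the grip force at its end, in the units of the state.
- observe(): the state, without advancing time (a new reading comes with each control period).
- grab_frame(name): name is "scene" or "top" or "wrist"; returns the picture (400x640x3 uint8, blue, green, red); there is no depth.
- get_calibration(name): a dict with "fx", "fy", "cx", "cy" (pixels), "R" (3x3) and "t" (3): a world point X has camera coordinates R X + t; the wrist camera has in their place "mount" (4x4, takes a point from camera to tool coordinates, whose origin is the TCP and whose axes are the flange's). Camera axes: x right, y down, z forward; pixel columns grow to the right and rows downward; lengths in m; the calibration is good to about 2 mm. The wrist camera is an equidistant fisheye: a pixel r from the principal point sees the ray r / f radians off the axis. A picture is of the moment at which its call begins: read the wrist's pose just before it. get_calibration takes no time and is no camera call.
- sign_off(): hands the job in; it is judged then, once.
Trained networks look in the newest picture that a camera, given by its name, has taken for a name from the list of things; names that differ only in an ending like _2 or _b are one class to them, and where a whole thing is asked for, a point or a joint stands for the part that bears it (a point fixed in the world has none). Each returns a list of dicts, best first, with "p" (0 to 1); they miss things now and then, are a little off and sometimes report something else, mostly with a low value. They report only what shows in the picture. A call takes as long as a camera call.
- trace(camera, query): "region" (400x640 bool, what is visible of it) and "at" ([column, row] in pixels, amid what is visible of it).
The state is a dict: "time": time; "q": joint angles; "joint_vel": joint speeds; "effort": joint torques, N m; "ee_pos": TCP position; "tool_rot": TCP orientation; "contact_force": force on the tool from outside, world axes, zero at the start; "ft_torque": the same for the moment, N m; "opening": opening from 0.0 (shut) to 1.0 (fully open); "finger_force": force on a finger pad.
Only numpy, scipy, OpenCV 4.12 (cv2) and the standard library are available. Lean on these libraries where they do the work, as an engineer would, in place of code of your own. Each camera call takes 0.05 s, during which the arm holds its last target. There are 200 camera calls.

## Task

Get the centrifuge loaded in balance for the next run: take the green-capped tube, which has no partner, out of the rotor and stand it in a free place of the white tube stand, and load the purple, red and light-blue capped tubes from the stand into the rotor, each directly opposite the tube with the same cap colour. Every tube must stand fully down in its place, and be let go.

Things in the scene. Friction and masses are not known exactly. Their poses are not given: they have to be found in the camera images.
- rotor: Six-place aluminium rotor. Origin on its vertical axis, level with the shields' inner floors (40 mm above the worktop); z up. Vertical shields 68 mm from the axis, 60 deg apart, the first on +x: floor z = 0, bore 16 mm, flared from 37 mm up to a mouth 32 mm wide at 49 mm. A seated tube's cap is above the mouth. Turns when pushed sideways (1 N), stays where left; hub 50 mm high, 12 mm radius.
- centrifuge: The machine round the rotor: fixed round white-grey housing 284 mm across, bowl 230 mm across inside, rim 111 mm above the worktop, low console on its -x side (robot side). Origin: on the rotor axis at worktop level. The opened lid rises on its +x side from a hinge 150 mm from the axis, leaning away from the robot, up to 350 mm above the worktop.
- tube_stand: White tube stand, 96 (its x) by 144 (its y) mm, 57 mm high, fixed to the worktop. Origin: centre of its underside; z up. Six places at x = -22.5, +22.5 mm and y = -45, 0, +45 mm: inner floor 8 mm above the worktop, bore 16 mm, flared to a mouth 32 mm wide at 57 mm. Three hold the purple, red and light-blue tubes, in unknown order; the others are empty.
- green: 90 mm tall blood tube with a green cap: body 12.8 mm thick, cap 15.8 mm thick, 69 to 90 mm above the foot. Origin: centre of its foot; z runs up the tube to the cap. 12 to 21 g. Grip it by the cap. The only green one. Starts upright in a shield of the rotor, where it has no partner and blocks the place of one of the others; belongs in any place of the white tube stand.
- purple: 90 mm tall blood tube with a purple cap: body 12.8 mm thick, cap 15.8 mm thick, 69 to 90 mm above the foot. Origin: centre of its foot; z runs up the tube to the cap. 12 to 21 g. Grip it by the cap. Starts upright in one of the places of the white tube stand; belongs in the rotor, straight across its axis from the purple tube already there.
- purple_in: 90 mm tall blood tube with a purple cap: body 12.8 mm thick, cap 15.8 mm thick, 69 to 90 mm above the foot. Origin: centre of its foot; z runs up the tube to the cap. 12 to 21 g. Grip it by the cap. Starts upright in a shield of the rotor; it is the partner of the purple tube in the stand.
- red: 90 mm tall blood tube with a red cap: body 12.8 mm thick, cap 15.8 mm thick, 69 to 90 mm above the foot. Origin: centre of its foot; z runs up the tube to the cap. 12 to 21 g. Grip it by the cap. Starts upright in one of the places of the white tube stand; belongs in the rotor, straight across its axis from the red tube already there.
- red_in: 90 mm tall blood tube with a red cap: body 12.8 mm thick, cap 15.8 mm thick, 69 to 90 mm above the foot. Origin: centre of its foot; z runs up the tube to the cap. 12 to 21 g. Grip it by the cap. Starts upright in a shield of the rotor; it is the partner of the red tube in the stand.
- blue: 90 mm tall blood tube with a light-blue cap: body 12.8 mm thick, cap 15.8 mm thick, 69 to 90 mm above the foot. Origin: centre of its foot; z runs up the tube to the cap. 12 to 21 g. Grip it by the cap. Starts upright in one of the places of the white tube stand; belongs in the rotor, straight across its axis from the light-blue tube already there.
- blue_in: 90 mm tall blood tube with a light-blue cap: body 12.8 mm thick, cap 15.8 mm thick, 69 to 90 mm above the foot. Origin: centre of its foot; z runs up the tube to the cap. 12 to 21 g. Grip it by the cap. Starts upright in a shield of the rotor; it is the partner of the light-blue tube in the stand.

How it is judged:
By the outcome, as a careful person would: the job done as asked, in the order asked, and still so for the second after the job is handed in, with the robot touching nothing.
It also fails if it takes over 99 s, if anything falls off the work surface, if the arm or the gripper's body presses on something with over 40 N, if the wrist force passes 120 N, or if a joint passes its speed limit or range.

## Working session

There is one attempt and no reset: what is moved stays moved. The work goes in short steps, Python scripts to look and compute and a tool call to move; the robot and the scene stay as the last step left them, time stands still between calls to the robot, and variables do not carry over. Pictures are saved under pics/ and viewed, at most 14 in all, crops included, and the job is handed in when it is done.

Besides the shell and the picture viewer there is one more tool, called after "Call:" as name(argument=value, ...) on one line, values as JSON. send_rows: Moves the arm, as the interface text tells. Its arguments: {"type":"object","properties":{"series":{"type":"array"},"force":{"type":"number"}},"required":["series"]}

```bash
mkdir -p pics; ls; python3 - <<'E'
from station import *
import cv2,numpy as np
s=observe();print({k:np.round(v,3).tolist() for k,v in s.items()})
for n in ("scene","top"):
    im=grab_frame(n);cv2.imwrite(f"pics/{n}0.png",im)
    c=get_calibration(n);print(n,{k:np.round(v,3).tolist() for k,v in c.items()})
c=get_calibration("wrist");print({k:np.round(v,4).tolist() for k,v in c.items()})
for q in ("rotor","tube_stand","green","purple","red","blue","centrifuge"):
    print(q,[(np.round(d["at"],1).tolist(),round(d["p"],2),int(d["region"].sum())) for d in trace("top",q)])
E
```

```text
pics
{'time': 0.0, 'q': [1.069, 0.343, 1.525, 0.0, 1.275, -0.146], 'joint_vel': [0.001, 0.001, 0.001, -0.0, 0.002, -0.0], 'effort': [0.001, -43.124, -24.422, 0.072, 0.056, -0.0], 'ee_pos': [0.183, 0.492, 0.221], 'tool_rot': [0.177, 0.984, -0.001, -0.0], 'contact_force': [-0.431, -0.487, -0.004], 'ft_torque': [0.002, -0.0, 0.021], 'finger_force': 0.0, 'opening': 1.001}
scene {'fx': 471.335, 'fy': 471.335, 'cx': 322.356, 'cy': 197.568, 'R': [[-0.532, -0.846, -0.028], [-0.333, 0.239, -0.912], [0.778, -0.476, -0.409]], 't': [0.284, 0.251, 0.546]}
top {'fx': 443.972, 'fy': 443.972, 'cx': 316.205, 'cy': 196.188, 'R': [[-0.029, -1.0, -0.012], [-0.988, 0.03, -0.152], [0.152, 0.008, -0.988]], 't': [-0.022, 0.562, 1.101]}
{'fx': 309.7069, 'fy': 309.7069, 'cx': 325.3141, 'cy': 196.1085, 'mount': [[0.0002, -0.9588, -0.284, 0.0773], [1.0, 0.0004, -0.0007, -0.0005], [0.0008, -0.284, 0.9588, -0.1615], [0.0, 0.0, 0.0, 1.0]]}
rotor [([256.7, 212.1], 0.74, 1456)]
tube_stand [([396.9, 204.1], 0.72, 2157)]
green [([242.4, 239.2], 0.63, 41)]
purple []
red []
blue [([396.4, 192.9], 0.36, 59)]
centrifuge [([272.2, 232.8], 0.7, 32), ([248.8, 158.0], 0.61, 19297)]
```

```bash
python3 - <<'E'
import cv2
im=cv2.imread("pics/top0.png")[120:320,170:480]
cv2.imwrite("pics/top0c.png",cv2.resize(im,None,fx=2.55,fy=2.55,interpolation=cv2.INTER_CUBIC))
E
```

```text
(no output)
```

View pics/top0c.png

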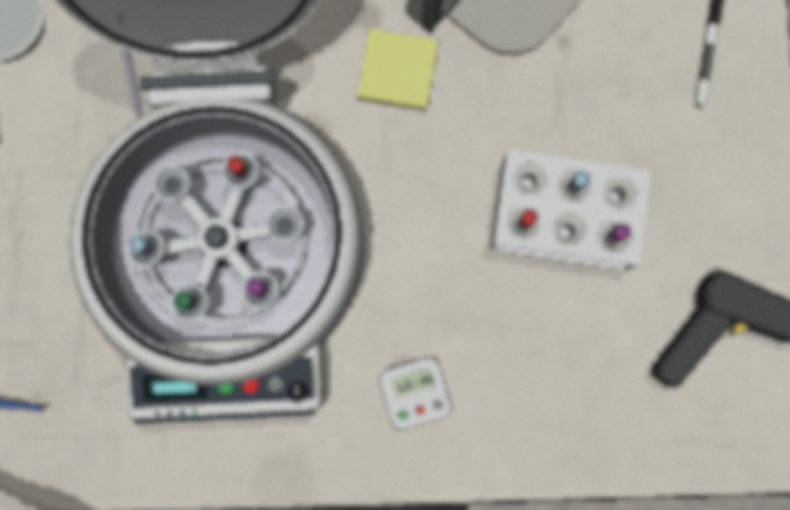

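View pics/scene0.png

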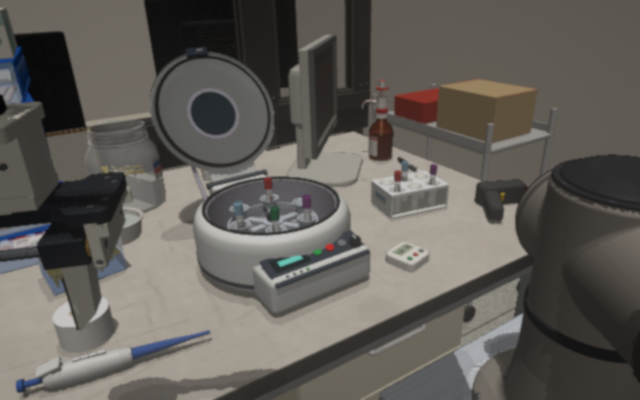

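Top view (crop): rotor has red upper-right, light-blue left, green lower-left, purple lower-right. It is empty upper-left (opposite purple) and right (opposite blue), and green sits opposite red. In the stand, red is at crop (527,219), blue (579,182) and purple (621,233), with the free places at (530,180), (568,230) and (619,193).

```bash
cat > h.py <<'E'
from station import *
import cv2,numpy as np
from scipy.spatial.transform import Rotation as Ro
from scipy.optimize import least_squares
def blobs(im,maxa=4000,mina=12):
    h=cv2.cvtColor(im,cv2.COLOR_BGR2HSV);H,S,V=[h[...,i].astype(int) for i in range(3)]
    m={"red":((H<8)|(H>172))&(S>120)&(V>60),"green":(H>55)&(H<90)&(S>70)&(V>25),
       "purple":(H>130)&(H<165)&(S>70)&(V>40),"blue":(H>85)&(H<112)&(S>50)&(V>80)}
    o=[]
    for k,a in m.items():
        n,_,st,c=cv2.connectedComponentsWithStats(a.astype(np.uint8))
        o+=[(k,c[i].round(1).tolist(),int(st[i,4])) for i in range(1,n) if mina<=st[i,4]<=maxa]
    return o
def ray(name,uv,s=None):
    c=get_calibration(name);d=(np.array(uv)-[c["cx"],c["cy"]])/[c["fx"],c["fy"]]
    if name!="wrist":
        R=np.array(c["R"]);return -R.T@np.array(c["t"]),R.T@np.r_[d,1]
    th=np.hypot(*d);v=np.r_[d/max(th,1e-9)*np.sin(th),np.cos(th)]
    M=np.array(c["mount"]);Rt=Ro.from_quat(s["tool_rot"]).as_matrix()
    return Rt@M[:3,3]+s["ee_pos"],Rt@M[:3,:3]@v
def atz(name,uv,z,s=None):
    o,d=ray(name,uv,s);return (o+d*(z-o[2])/d[2])[:2]
E
python3 - <<'E'
from h import *
im=cv2.imread("pics/top0.png")
for b in blobs(im,200,6):
    u,v=b[1]
    if 200<u<430 and 150<v<250:
        z=.122 if u<300 else .09
        print(b,atz("top",b[1],z).round(4))
for u,v in [(173,183),(286,225),(217,237)]: print(atz("top",(170+u/2.55,120+v/2.55),.089).round(3))
for u,v in [(530,180),(568,230),(619,193)]: print(atz("top",(170+u/2.55,120+v/2.55),.057).round(3))
E
```

```text
('red', [262.3, 184.5], 26) [0.5818 0.0901]
('red', [376.8, 205.0], 21) [ 0.5278 -0.1868]
('green', [241.7, 237.6], 27) [0.4556 0.1402]
('purple', [413.0, 210.8], 21) [ 0.5109 -0.2746]
('purple', [270.2, 232.5], 28) [0.4657 0.0725]
('blue', [397.5, 190.2], 13) [ 0.5631 -0.2396]
('blue', [224.0, 215.5], 18) [0.5095 0.1823]
[0.571 0.155]
[0.527 0.046]
[0.517 0.113]
[ 0.569 -0.196]
[ 0.518 -0.231]
[ 0.553 -0.283]
```

```bash
cat >> h.py <<'E'
def rel(pts,s=None):
    s=s or observe();R0=Ro.from_quat(s["tool_rot"])
    for p,yaw in pts:
        R=Ro.from_euler("z",yaw,degrees=True)*Ro.from_quat([0,1,0,0])
        print([(( R0.inv()*R).as_rotvec()/(np.pi/4)).round(3).tolist(),(R0.inv().apply(np.array(p)-s["ee_pos"])/.4).round(4).tolist()])
E
python3 - <<'E'
from h import *
rel([((.48,.113,.30),0)])
E
```

```text
[[-0.0, -0.0, -0.453], [-1.0265, -0.6296, -0.1948]]
```

Call:
send_rows(series=[[[0,0,-0.453],[-1.0,-0.63,-0.195],-0.13],[[0,0,-0.453],[-1.0,-0.63,-0.195],-0.13],[[0,0,-0.453],[-1.0,-0.63,-0.195],-0.13],[[0,0,-0.453],[-1.0,-0.63,-0.195],-0.13],[[0,0,-0.453],[-1.0,-0.63,-0.195],-0.13],[[0,0,-0.453],[-1.0,-0.63,-0.195],-0.13],[[0,0,-0.453],[-1.0,-0.63,-0.195],-0.13],[[0,0,-0.453],[-1.0,-0.63,-0.195],-0.13],[[0,0,-0.453],[-1.0,-0.63,-0.195],-0.13],[[0,0,-0.453],[-1.0,-0.63,-0.195],-0.13],[[0,0,-0.453],[-1.0,-0.63,-0.195],-0.13],[[0,0,-0.453],[-1.0,-0.63,-0.195],-0.13]])

```text
time: 1.95
ee_pos: [0.4694, 0.1176, 0.3002]
tool_rot: [-0.001, 1.0, 0.0, -0.0]
contact_force: [-0.7, 0.1, -0.7]
opening: 0.435
finger_force: 0.0
```

```bash
python3 - <<'E'
from h import *
s=observe();print(s["time"],s["ee_pos"],s["tool_rot"],s["opening"])
im=grab_frame("wrist");cv2.imwrite("pics/w1.png",im)
for b in blobs(im,4000,40): print(b,atz("wrist",b[1],.122,s).round(4),atz("wrist",b[1],.09,s).round(4))
E
```

```text
1.95 [0.46943646 0.11758819 0.3001536 ] [-9.44508231e-04  9.99999550e-01  8.52333077e-05 -3.10196898e-06] 0.4354065348940439
('red', [298.1, 92.3], 95) [0.3757 0.0875] [0.3741 0.0847]
('red', [122.3, 210.2], 95) [ 0.5133 -0.16  ] [ 0.5247 -0.1862]
('red', [303.1, 261.9], 146) [0.5779 0.0897] [0.5954 0.0871]
('red', [47.9, 383.5], 1157) [ 1.0581 -0.6819] [ 1.1209 -0.7572]
('green', [317.5, 90.8], 94) [0.3742 0.1085] [0.3726 0.1076]
('green', [358.2, 93.3], 327) [0.3765 0.1525] [0.375  0.1558]
('green', [345.1, 162.9], 161) [0.4539 0.1391] [0.4597 0.1411]
('purple', [285.5, 171.8], 172) [0.4641 0.0722] [0.4709 0.068 ]
('purple', [81.3, 199.4], 80) [ 0.4984 -0.2407] [ 0.5084 -0.2744]
('blue', [315.2, 85.7], 154) [0.3686 0.106 ] [0.3664 0.1049]
('blue', [358.1, 93.7], 294) [0.3769 0.1523] [0.3755 0.1557]
('blue', [484.5, 98.9], 306) [0.3725 0.3047] [0.3707 0.3224]
('blue', [385.1, 102.4], 100) [0.3856 0.1823] [0.385  0.1884]
('blue', [380.7, 208.3], 151) [0.5073 0.182 ] [0.5181 0.1881]
('blue', [500.1, 245.1], 156) [0.5618 0.3563] [0.5778 0.3788]
('blue', [596.0, 393.2], 169) [1.0954 0.9148] [1.1617 0.9899]
('blue', [470.5, 394.2], 79) [0.8909 0.3983] [0.9378 0.4248]
```

View pics/w1.png

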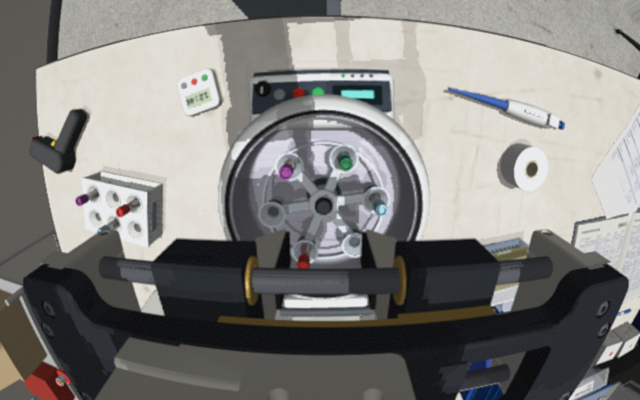

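The wrist view shows the whole rotor: green cap (345,163), purple (285,172), blue (381,208), red (303,262). The cap positions agree with the top camera within about 2 mm. Next I fit the rotor and stand.

```bash
python3 - <<'E'
from h import *
W=np.array([[.4539,.1391],[.4641,.0722],[.5779,.0897],[.5073,.182]])
T=np.array([[.4556,.1402],[.4657,.0725],[.5818,.0901],[.5095,.1823]])
k=np.array([0,1,3,5])
def f(p,k): a=p[2]+k*np.pi/3; return p[:2]+.068*np.c_[np.cos(a),np.sin(a)]
for D in (W,T):
    r=least_squares(lambda p:(f(p,k)-D).ravel(),[.517,.113,2.7]);print(r.x.round(4),(r.fun*1e3).round(1))
    print(f(r.x,np.arange(6)).round(4).tolist()) # 0 green 1 purple 2 blue-dest 3 red 4 purple-dest 5 blue
S=np.array([[.5109,-.2746],[.5278,-.1868],[.5631,-.2396],[.569,-.196],[.518,-.231],[.553,-.283]])
L=np.array([[-1,-1],[-1,1],[1,0],[1,1],[-1,0],[1,-1]])*[.0225,.045]
g=lambda p:p[:2]+L@np.array([[np.cos(p[2]),np.sin(p[2])],[-np.sin(p[2]),np.cos(p[2])]])
w=np.array([2,2,2,1,1,1])[:,None]
r=least_squares(lambda p:((g(p)-S)*w).ravel(),[.54,-.235,0]);print(r.x.round(4),(r.fun*1e3).round(1));print(g(r.x).round(4).tolist())
rel([((.456,.1397,.185),0),((.456,.1397,.1265),0)])
E
```

```text
[0.5166 0.1145 2.763 ] [-0.5  0.5 -0.9  0.1  1.9 -0.4 -0.5 -0.2]
[[0.4534, 0.1396], [0.4632, 0.0723], [0.5264, 0.0472], [0.5798, 0.0893], [0.57, 0.1566], [0.5068, 0.1818]]
[0.5189 0.115  2.7632] [ 0.2 -0.1 -0.1  0.3  0.3 -0.2 -0.4 -0. ]
[[0.4558, 0.1401], [0.4656, 0.0728], [0.5288, 0.0477], [0.5821, 0.0899], [0.5723, 0.1572], [0.5091, 0.1823]]
[ 0.5409 -0.2351 -0.192 ] [-1.4 -0.8 -0.8  0.3 -0.2  0.4  2.6  0.8  0.8  0.2  1.4 -0.6]
[[0.5102, -0.275], [0.5274, -0.1867], [0.563, -0.2394], [0.5716, -0.1952], [0.5188, -0.2308], [0.5544, -0.2836]]
[[0.0, 0.0, 0.002], [0.0338, 0.0556, 0.288]]
[[0.0, 0.0, 0.002], [0.0338, 0.0556, 0.4342]]
```

Call:
send_rows(series=[[[0,0,0],[0.037,0.056,0.15],-0.13],[[0,0,0],[0.037,0.056,0.25],-0.13],[[0,0,0],[0.037,0.056,0.33],-0.13],[[0,0,0],[0.037,0.056,0.4],-0.13],[[0,0,0],[0.037,0.056,0.437],-0.13],[[0,0,0],[0.037,0.056,0.437],-0.13],[[0,0,0],[0.037,0.056,0.437],-0.13],[[0,0,0],[0.037,0.056,0.437],-1],[[0,0,0],[0.037,0.056,0.437],-1],[[0,0,0],[0.037,0.056,0.437],-1],[[0,0,0],[0.037,0.056,0.437],-1],[[0,0,0],[0.037,0.056,0.437],-1]], force=15)

```text
time: 3.5
ee_pos: [0.4556, 0.1391, 0.1257]
tool_rot: [0.0, 1.0, 0.0, 0.0]
contact_force: [-0.2, 1.2, 2.7]
opening: 0.005
finger_force: 1.4
```

```bash
python3 - <<'E'
from h import *
s=observe();print(s)
im=grab_frame("wrist");a=cv2.resize(im[40:290,180:500],None,fx=1.2,fy=1.2)
im=grab_frame("scene");b=cv2.resize(im[150:280,180:380],None,fx=1.92,fy=1.92)
b=cv2.copyMakeBorder(b,0,300-b.shape[0],0,0,0)
cv2.imwrite("pics/c2.png",np.hstack([a,b[:, :400]]))
E
```

```text
{'time': 3.5, 'q': array([ 1.35113571e-01,  3.61033755e-01,  1.79386122e+00,  4.28125349e-04,
        9.85737628e-01, -1.43574684e+00]), 'joint_vel': array([ 7.59107872e-04,  9.18052326e-04,  2.09780288e-04,  3.53174396e-03,
       -1.77514893e-03,  2.89048762e-05]), 'effort': array([-5.63132800e-01, -3.86402321e+01, -1.94653291e+01, -3.49361748e-01,
        8.12723860e-02,  8.71482025e-04]), 'ee_pos': array([0.45555258, 0.13914759, 0.12566526]), 'tool_rot': array([8.60880720e-05, 9.99999865e-01, 2.41535486e-04, 4.51609584e-04]), 'contact_force': array([-0.20401469,  1.18932864,  2.69949494]), 'ft_torque': array([ 0.17332103,  0.01076993, -0.00793183]), 'finger_force': 1.3537699223161326, 'opening': 0.005373908235347747}
```

View pics/c2.png

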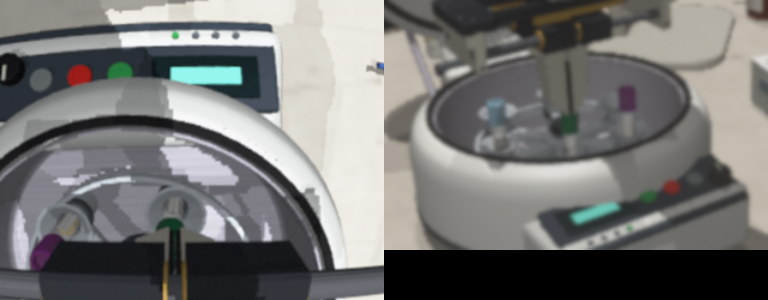

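```bash
python3 - <<'E'
from h import *
s=observe()
R={}
for n in("wrist","scene","top"):
    im=grab_frame(n)
    for b in blobs(im,4000,15):
        if b[0]=="green": 
            p=[atz(n,b[1],z,s) for z in(.10,.12)]
            if abs(p[0][0]-.455)<.06 and abs(p[0][1]-.14)<.06: print(n,b,np.round(p,4).tolist()); R[n]=ray(n,b[1],s)
    print([(d["at"],d["p"]) for d in trace(n,"green")][:2])
R=list(R.values())
A=sum(np.eye(3)-np.outer(d,d)/(d@d) for o,d in R);b=sum((np.eye(3)-np.outer(d,d)/(d@d))@o for o,d in R)
print(np.linalg.solve(A,b))
E
```

```text
wrist ('green', [322.2, 227.7], 169) [[0.455, 0.1367], [0.4468, 0.137]]
[([321.0, 216.1], 0.76)]
scene ('green', [276.1, 214.2], 58) [[0.4832, 0.1242], [0.4458, 0.1418]]
[([274.6, 219.6], 0.66)]
[]
[0.44883111 0.13844171 0.11755103]
```

Call:
send_rows(series=[[[0,0,0],[0,0,0],-0.13],[[0,0,0],[0,0,0],-0.13],[[0,0,0],[0,0,0],-0.13],[[0,0,0],[0,0,0],-0.13],[[0,0,0],[0,0,-0.1],-0.13],[[0,0,0],[0,0,-0.2],-0.13],[[0,0,0],[0,0,-0.25],-0.13],[[0,0,0],[0,0,-0.25],-0.13],[[0,0,0],[0,0,-0.25],-0.13]])

```text
time: 5.03
ee_pos: [0.4545, 0.1389, 0.2241]
tool_rot: [0.0, 1.0, -0.0, -0.001]
contact_force: [0.8, 0.3, -0.2]
opening: 0.435
finger_force: 0.0
```

```bash
cat >> h.py <<'E'
def tri(keep,z=.12,box=((.4,.66),(-.32,.25))):
    s=observe();P={}
    for n in("wrist","scene","top"):
        for b in blobs(grab_frame(n),2500,12):
            if b[0]!=keep: continue
            p=atz(n,b[1],z,s)
            if all(l<v<h for v,(l,h) in zip(p,box)): print(n,b,p.round(4))
E
python3 - <<'E'
from h import *
s=observe();print(s["ee_pos"],s["opening"],s["contact_force"])
for c in("green","purple","blue","red"): tri(c,.12,((.4,.62),(.03,.2)))
cv2.imwrite("pics/w3.png",cv2.resize(grab_frame("wrist")[60:310,180:500],None,fx=2.2,fy=2.2))
E
```

```text
[0.45454123 0.13889447 0.2240782 ] 0.4352378643109065 [ 0.81655999  0.27261406 -0.22586215]
wrist ('green', [329.8, 194.4], 277) [0.4539 0.1424]
scene ('green', [272.7, 214.2], 67) [0.4491 0.1464]
wrist ('purple', [253.0, 205.5], 293) [0.4647 0.0719]
scene ('purple', [306.5, 201.1], 63) [0.4614 0.0746]
scene ('blue', [236.2, 207.7], 20) [0.5081 0.1862]
wrist ('red', [281.8, 310.1], 150) [0.5839 0.0919]
scene ('red', [267.4, 182.6], 64) [0.579  0.0925]
top ('red', [262.1, 184.3], 24) [0.5827 0.0908]
```

View pics/w3.png

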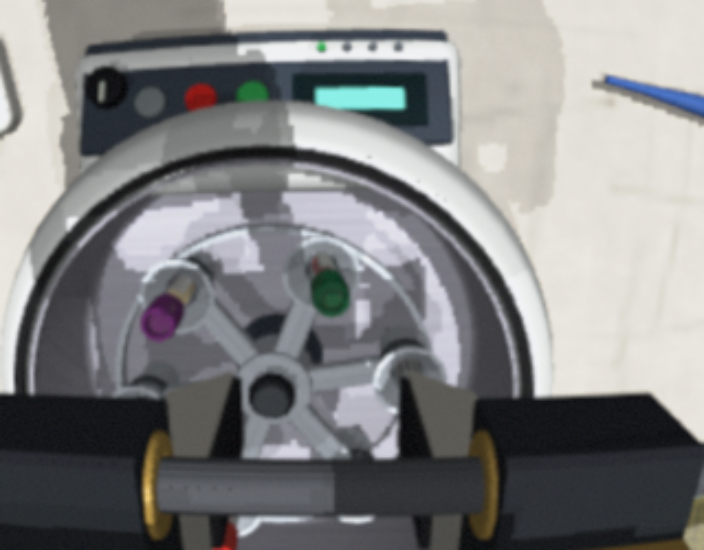

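```bash
python3 - <<'E'
from h import *
s=observe()
print(atz("wrist",(287,233),.199,s),atz("wrist",(364,233),.199,s))
c=get_calibration("wrist");M=np.array(c["mount"]);Mi=np.linalg.inv(M)
for p in [(0,.02,.025),(0,-.02,.025),(.0095,.02,.025),(0,.02,.006),(0,.02,-.02)]:
    v=(Mi@np.r_[p,1])[:3];th=np.arctan2(np.hypot(v[0],v[1]),v[2]);d=v[:2]/np.hypot(*v[:2])*th*309.7
    print(p,(d+[325.3,196.1]).round(1))
E
```

```text
[0.45896546 0.1132228 ] [0.45893705 0.16423415]
(0, 0.02, 0.025) [356.5 228.7]
(0, -0.02, 0.025) [295.3 228.7]
(0.0095, 0.02, 0.025) [357.  215.1]
(0, 0.02, 0.006) [359.5 240.9]
(0, 0.02, -0.02) [364.4 261.7]
```

```bash
python3 - <<'E'
from h import *
s=observe()
c=get_calibration("scene");R=np.array(c["R"]);t=np.array(c["t"])
def pr(X): v=R@X+t; return (v[:2]/v[2]*c["fx"]+[c["cx"],c["cy"]]).round(1)
for dz in(.025,.006,-.02):
  for dy in(-.02,.02): print(dz,dy,pr(np.array([.4545,.1389+dy,.2241-dz])))
print("cap top/bottom",pr(np.array([.4545,.142,.13])),pr(np.array([.4545,.142,.109])))
im=grab_frame("scene")[100:250,200:350]
cv2.imwrite("pics/s4.png",cv2.resize(im,None,fx=4,fy=4,interpolation=cv2.INTER_CUBIC))
E
```

```text
0.025 -0.02 [283.  164.7]
0.025 0.02 [260.5 169.9]
0.006 -0.02 [282.2 153.5]
0.006 0.02 [259.5 158.5]
-0.02 -0.02 [281.2 137.9]
-0.02 0.02 [258.1 142.5]
cap top/bottom [273.2 206.9] [274.1 218.3]
```

View pics/s4.png

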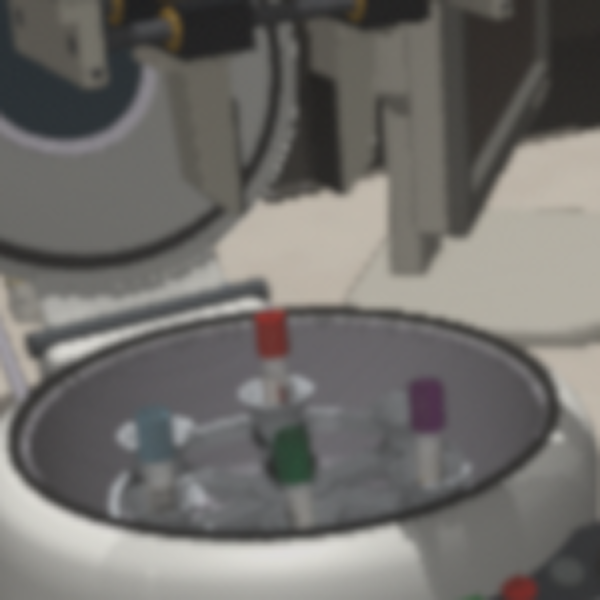

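Both cameras show the visible fingertips about 28 mm shorter than stated, ending about 3 mm behind the TCP, so the first close passed just over the cap. I'll grasp about 22 mm lower.

Call:
send_rows(series=[[[0,0,0],[0,0.008,0.12],-0.13],[[0,0,0],[0,0.008,0.2],-0.13],[[0,0,0],[0,0.008,0.25],-0.13],[[0,0,0],[0,0.008,0.28],-0.13],[[0,0,0],[0,0.008,0.302],-0.13],[[0,0,0],[0,0.008,0.302],-0.13],[[0,0,0],[0,0.008,0.302],-1],[[0,0,0],[0,0.008,0.302],-1],[[0,0,0],[0,0.008,0.302],-1],[[0,0,0],[0,0.008,0.302],-1],[[0,0,0],[0,0.008,0.302],-1]], force=15)

```text
time: 7.1
ee_pos: [0.4555, 0.1421, 0.1048]
tool_rot: [0.0, 1.0, 0.0, 0.0]
contact_force: [-0.3, -0.7, 2.9]
opening: 0.167
finger_force: 15.0
```

Call:
send_rows(series=[[[0,0,0],[0,0,-0.08],-1],[[0,0,0],[0,0,-0.2],-1],[[0,0,0],[0,0,-0.276],-1],[[0,0,0],[0,0,-0.276],-1],[[0.0,0,0.2],[-0.05,-0.15,-0.276],-1],[[0,0,0.4],[-0.1,-0.3,-0.276],-1],[[0,0,0.6],[-0.15,-0.45,-0.276],-1],[[0,0,0.8],[-0.2,-0.6,-0.276],-1],[[0,0,1],[-0.25,-0.75,-0.276],-1],[[0,0,1],[-0.29,-0.843,-0.276],-1],[[0,0,1],[-0.29,-0.843,-0.276],-1],[[0,0,1],[-0.29,-0.843,-0.276],-1],[[0,0,1],[-0.29,-0.843,-0.276],-1]])

```text
time: 8.72
ee_pos: [0.5709, -0.1935, 0.2146]
tool_rot: [0.382, 0.924, 0.0, -0.001]
contact_force: [-0.2, -0.0, -0.2]
opening: 0.165
finger_force: 15.0
```

```bash
python3 - <<'E'
from h import *
s=observe();print(s["time"],s["ee_pos"],s["tool_rot"],s["opening"],s["contact_force"])
im=grab_frame("wrist");cv2.imwrite("pics/w5.png",im)
for b in blobs(im,2500,30):
    p=atz("wrist",b[1],.09,s)
    if .4<p[0]<.65 and -.35<p[1]<-.1: print(b,p.round(4))
tri("green",.195);
for c in ("purple","red","blue"): tri(c,.09,((.4,.65),(-.32,-.1)))
E
```

```text
8.725 [ 0.5708516  -0.19354595  0.21455825] [ 3.81982224e-01  9.24169486e-01  1.93612896e-04 -5.52262298e-04] 0.1652335185942365 [-0.19159411 -0.02301268 -0.15521971]
('red', [296.2, 151.6], 221) [ 0.5259 -0.1882]
('green', [325.4, 252.7], 918) [ 0.6188 -0.2424]
('purple', [225.2, 202.8], 228) [ 0.5096 -0.2758]
('blue', [285.2, 216.1], 177) [ 0.5623 -0.2422]
wrist ('green', [325.4, 252.7], 919) [ 0.5814 -0.205 ]
wrist ('purple', [225.3, 201.9], 230) [ 0.5096 -0.276 ]
wrist ('red', [296.7, 150.3], 217) [ 0.5259 -0.1883]
wrist ('blue', [286.3, 213.1], 211) [ 0.5614 -0.2407]
```

View pics/w5.png

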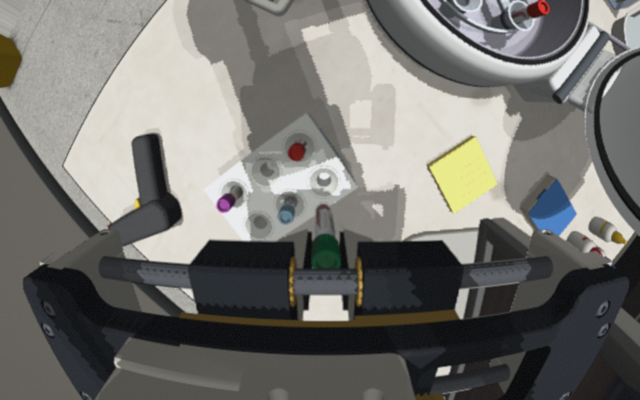

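The green cap is held at (325,253), and the free hole is visible at (324,180), straight under it.

Call:
send_rows(series=[[[0,0,0.1],[-0.0045,-0.0045,0.1],-1],[[0,0,0.2],[-0.0045,-0.0045,0.2],-1],[[0,0,0.244],[-0.0045,-0.0045,0.26],-1],[[0,0,0.244],[-0.0045,-0.0045,0.31],-1],[[0,0,0.244],[-0.0045,-0.0045,0.335],-1],[[0,0,0.244],[-0.0045,-0.0045,0.352],-1],[[0,0,0.244],[-0.0045,-0.0045,0.352],-1],[[0,0,0.244],[-0.0045,-0.0045,0.352],-1]])

```text
time: 10.38
ee_pos: [0.5715, -0.1977, 0.0747]
tool_rot: [0.469, 0.883, 0.0, 0.0]
contact_force: [-0.1, -0.0, 0.3]
opening: 0.167
finger_force: 15.0
```

Call:
send_rows(series=[[[0,0,0],[0,0,0],-0.35],[[0,0,0],[0,0,0],-0.35],[[0,0,0],[0,0,0],-0.35],[[0,0,0],[0,0,0],-0.35],[[0,0,0],[0,0,-0.08],-0.35],[[0,0,0],[0,0,-0.19],-0.35],[[0,0,0],[0,0,-0.19],-0.13],[[0,0,-0.2],[-0.03,-0.1,-0.19],-0.13],[[0,0,-0.4],[-0.06,-0.2,-0.19],-0.13],[[0,0,-0.6],[-0.0753,-0.236,-0.19],-0.13],[[0,0,-0.8],[-0.0753,-0.236,-0.19],-0.13],[[0,0,-1],[-0.0753,-0.236,-0.19],-0.13],[[0,0,-1],[-0.0753,-0.236,-0.19],-0.13],[[0,0,-1],[-0.0753,-0.236,-0.19],-0.13]])

```text
time: 12.12
ee_pos: [0.5096, -0.2751, 0.1496]
tool_rot: [0.097, 0.995, 0.0, -0.0]
contact_force: [0.2, -0.4, 0.5]
opening: 0.434
finger_force: 0.0
```

```bash
python3 - <<'E'
from h import *
s=observe();print(s["time"],s["ee_pos"],s["tool_rot"],s["opening"])
im=grab_frame("wrist");cv2.imwrite("pics/w6.png",im[100:300,150:500])
for b in blobs(im,2500,30):
    p=atz("wrist",b[1],.09,s)
    if .4<p[0]<.65 and -.35<p[1]<-.1: print(b,p.round(4))
E
```

```text
12.125 [ 0.50963235 -0.27510616  0.14955806] [ 9.71324950e-02  9.95271347e-01  2.77695369e-04 -3.83227092e-04] 0.4337364423890839
('red', [435.7, 208.1], 396) [ 0.5243 -0.1899]
('purple', [323.3, 210.1], 392) [ 0.5084 -0.2769]
```

View pics/w6.png

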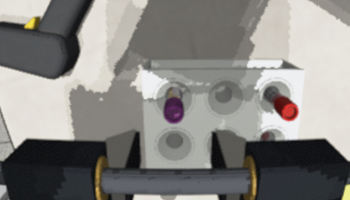

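Purple sits centred between the fingers (crop 174,108). I'll pick it and carry it to a viewing point near the rotor.

Call:
send_rows(series=[[[0,0,0],[0,-0.003,0.1],-0.13],[[0,0,0],[0,-0.003,0.16],-0.13],[[0,0,0],[0,-0.003,0.19],-0.13],[[0,0,0],[0,-0.003,0.19],-0.13],[[0,0,0],[0,-0.003,0.19],-1],[[0,0,0],[0,-0.003,0.19],-1],[[0,0,0],[0,-0.003,0.19],-1],[[0,0,0],[0,-0.003,0.19],-1],[[0,0,0],[0,-0.003,0.19],-1],[[0,0,0],[0,0,0.1],-1],[[0,0,0],[0,0,-0.03],-1],[[0,0,0],[0,0,-0.18],-1],[[0,0,-0.1],[0.04,0.15,-0.18],-1],[[0,0,-0.248],[0.08,0.3,-0.18],-1],[[0,0,-0.248],[0.12,0.45,-0.18],-1],[[0,0,-0.248],[0.15,0.6,-0.18],-1],[[0,0,-0.248],[0.18,0.75,-0.18],-1],[[0,0,-0.248],[0.198,0.889,-0.18],-1],[[0,0,-0.248],[0.198,0.889,-0.18],-1],[[0,0,-0.248],[0.198,0.889,-0.18],-1]])

```text
time: 14.68
ee_pos: [0.4996, 0.0886, 0.2218]
tool_rot: [-0.002, 1.0, -0.0, -0.0]
contact_force: [-0.8, 0.6, -1.0]
opening: 0.166
finger_force: 15.0
```

```bash
cat >> h.py <<'E'
K={"green":0,"purple":1,"bluedest":2,"red":3,"purpledest":4,"blue":5}
def rot(p,k): a=p[2]+np.asarray(k)*np.pi/3; return p[:2]+.068*np.c_[np.cos(a),np.sin(a)]
def fitrotor(z=.119):
    s=observe();print(s["time"],s["ee_pos"].round(4),s["tool_rot"].round(3),round(s["opening"],3));D=[];ks=[];ns=[]
    pred=rot([.518,.1148,2.763],range(6))
    for n in("wrist","top"):
        im=grab_frame(n);cv2.imwrite("pics/last_%s.png"%n,im)
        for b in blobs(im,1500,14):
            p=atz(n,b[1],z,s)
            k=K[b[0]]
            for kk in {k,(k+3)%6}:
                if np.hypot(*(p-pred[kk]))<.02: D.append(p);ks.append(kk);ns.append(n);print(n,b,p.round(4),kk)
    if len(D)<2: return
    D=np.array(D);ks=np.array(ks)
    # centre held near the earlier fit
    r=least_squares(lambda q:np.r_[(rot(q,ks)-D).ravel(),(q[:2]-[.518,.1148])],[.518,.1148,2.763])
    print(r.x.round(4),(r.fun*1e3).round(1));print(rot(r.x,range(6)).round(4).tolist())
E
python3 -c "
from h import *
fitrotor()"
```

```text
14.675 [0.4996 0.0886 0.2218] [-0.002  1.    -0.    -0.   ] 0.166
wrist ('purple', [306.6, 156.5], 280) [0.4648 0.0717] 1
wrist ('blue', [427.8, 204.9], 282) [0.5085 0.1836] 5
top ('purple', [270.5, 232.2], 24) [0.4666 0.0722] 1
[0.5185 0.1152 2.7745] [ 0.9  0.7 -0.5 -1.3 -0.9  0.2  0.5  0.4]
[[0.4551, 0.1396], [0.4657, 0.0724], [0.5291, 0.048], [0.582, 0.0908], [0.5714, 0.1579], [0.508, 0.1823]]
```

Call:
send_rows(series=[[[0,0,0],[-0.08,0.08,0],-1],[[0,0,0],[-0.1775,0.171,0],-1],[[0,0,0],[-0.1775,0.171,0],-1],[[0,0,0],[-0.1775,0.171,0],-1],[[0,0,0],[-0.1775,0.171,0.1],-1],[[0,0,0],[-0.1775,0.171,0.18],-1],[[0,0,0],[-0.1775,0.171,0.23],-1],[[0,0,0],[-0.1775,0.171,0.26],-1],[[0,0,0],[-0.1775,0.171,0.28],-1],[[0,0,0],[-0.1775,0.171,0.288],-1],[[0,0,0],[-0.1775,0.171,0.288],-1],[[0,0,0],[-0.1775,0.171,0.288],-1]])

```text
time: 16.27
ee_pos: [0.5709, 0.1575, 0.1074]
tool_rot: [-0.002, 1.0, 0.0, 0.0]
contact_force: [-0.0, -0.2, 0.1]
opening: 0.167
finger_force: 15.0
```

Release it, rise to z≈0.225, move back to a viewing point and check.

Call:
send_rows(series=[[[0,0,0],[0,0,0],-0.35],[[0,0,0],[0,0,0],-0.35],[[0,0,0],[0,0,0],-0.35],[[0,0,0],[0,0,0],-0.35],[[0,0,0],[0,0,-0.08],-0.35],[[0,0,0],[0,0,-0.2],-0.35],[[0,0,0],[0,0,-0.29],-0.3],[[0,0,0],[0.15,-0.1,-0.29],-0.13],[[0,0,0],[0.28,-0.2,-0.29],-0.13],[[0,0,0],[0.28,-0.2,-0.29],-0.13]])

```text
time: 17.52
ee_pos: [0.4559, 0.0758, 0.223]
tool_rot: [-0.001, 1.0, -0.0, -0.001]
contact_force: [0.6, -0.7, -0.1]
opening: 0.434
finger_force: 0.0
```

```bash
python3 -c "
from h import *
fitrotor()
a=cv2.imread('pics/last_wrist.png')[60:310,160:500]
b=cv2.resize(grab_frame('scene')[150:275,180:350],None,fx=2,fy=2)
cv2.imwrite('pics/c7.png',np.hstack([a,b]))"
```

```text
17.525 [0.4559 0.0758 0.223 ] [-0.001  1.    -0.    -0.001] 0.434
wrist ('red', [338.9, 309.5], 272) [0.5818 0.0899] 3
wrist ('purple', [321.4, 204.6], 292) [0.465  0.0718] 1
wrist ('blue', [430.5, 237.1], 39) [0.4984 0.178 ] 5
top ('red', [261.3, 183.9], 15) [0.5839 0.0929] 3
[0.5165 0.1137 2.8258] [-0.7  2.7  0.9 -3.5  4.   2.2 -2.7 -0.3 -1.5 -1.1]
[[0.4519, 0.1348], [0.4659, 0.0683], [0.5305, 0.0472], [0.5811, 0.0926], [0.5671, 0.1591], [0.5025, 0.1802]]
```

View pics/c7.png

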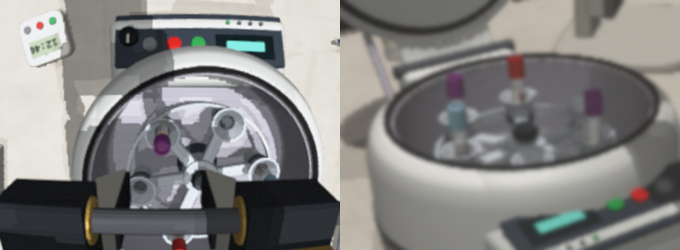

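Purple now stands in the far-left shield, diagonally opposite its partner. Red is next.

Call:
send_rows(series=[[[0,0,0],[-0.05,-0.15,0],-0.13],[[0,0,0.1],[-0.09,-0.3,0],-0.13],[[0,0,0.248],[-0.13,-0.45,0],-0.13],[[0,0,0.248],[-0.16,-0.6,0],-0.13],[[0,0,0.248],[-0.1765,-0.66,0.08],-0.13],[[0,0,0.248],[-0.1765,-0.66,0.18],-0.13],[[0,0,0.248],[-0.1765,-0.66,0.19],-0.13],[[0,0,0.248],[-0.1765,-0.66,0.29],-0.13],[[0,0,0.248],[-0.1765,-0.66,0.35],-0.13],[[0,0,0.248],[-0.1765,-0.66,0.374],-0.13],[[0,0,0.248],[-0.1765,-0.66,0.374],-0.13],[[0,0,0.248],[-0.1765,-0.66,0.374],-1],[[0,0,0.248],[-0.1765,-0.66,0.374],-1],[[0,0,0.248],[-0.1765,-0.66,0.374],-1],[[0,0,0.248],[-0.1765,-0.66,0.374],-1],[[0,0,0.248],[-0.1765,-0.66,0.374],-1]])

```text
time: 19.68
ee_pos: [0.5307, -0.187, 0.0739]
tool_rot: [0.096, 0.995, -0.0, 0.001]
contact_force: [-1.2, -0.3, 4.4]
opening: 0.164
finger_force: 15.0
```

Call:
send_rows(series=[[[0,0,0],[0,0,-0.1],-1],[[0,0,0],[0,0,-0.23],-1],[[0,0,0],[0,0,-0.365],-1],[[0,0,0],[0.05,0.12,-0.365],-1],[[0,0,-0.1],[0.11,0.26,-0.365],-1],[[0,0,-0.244],[0.17,0.4,-0.365],-1],[[0,0,-0.244],[0.23,0.54,-0.365],-1],[[0,0,-0.244],[0.29,0.68,-0.365],-1],[[0,0,-0.244],[0.331,0.7645,-0.365],-1],[[0,0,-0.244],[0.331,0.7645,-0.365],-1],[[0,0,-0.244],[0.331,0.7645,-0.365],-1]])

```text
time: 21.05
ee_pos: [0.4586, 0.1383, 0.2192]
tool_rot: [-0.0, 1.0, -0.0, -0.0]
contact_force: [0.9, -0.1, 0.3]
opening: 0.166
finger_force: 15.0
```

```bash
python3 -c "
from h import *
fitrotor()
s=observe()
for b in blobs(cv2.imread('pics/last_wrist.png'),2500,60):
    if b[0]=='red' and abs(b[1][0]-325)<60: print(b,atz('wrist',b[1],s['ee_pos'][2]+.015,s))
cv2.imwrite('pics/w8.png',cv2.imread('pics/last_wrist.png')[80:300,180:480])"
```

```text
21.05 [0.4586 0.1383 0.2192] [-0.  1. -0. -0.] 0.166
wrist ('purple', [252.2, 202.7], 309) [0.4649 0.0717] 1
wrist ('purple', [340.5, 304.7], 116) [0.5754 0.1536] 4
top ('red', [262.2, 184.5], 24) [0.5823 0.0907] 3
top ('purple', [234.0, 189.2], 29) [0.5729 0.159 ] 4
[0.5194 0.1147 2.7567] [ 0.9  1.2 -2.4  3.   0.  -1.6  0.1 -2.5  1.4 -0.1]
[[0.4563, 0.1402], [0.4657, 0.0729], [0.5288, 0.0474], [0.5824, 0.0892], [0.573, 0.1565], [0.51, 0.1821]]
('red', [270.2, 100.1], 150) [0.37767133 0.11155591]
('red', [325.1, 248.7], 977) [0.45359237 0.13728726]
```

View pics/w8.png

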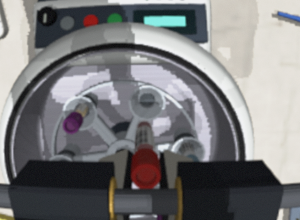

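Red is held about 3.5 mm off the pad centre, so the tube itself is over the empty shield at crop (147,97). Lower it.

Call:
send_rows(series=[[[0,0,0],[0,0.003,0.1],-1],[[0,0,0],[0,0.003,0.18],-1],[[0,0,0],[0,0.003,0.22],-1],[[0,0,0],[0,0.003,0.25],-1],[[0,0,0],[0,0.003,0.27],-1],[[0,0,0],[0,0.003,0.281],-1],[[0,0,0],[0,0.003,0.281],-1],[[0,0,0],[0,0.003,0.281],-1]])

```text
time: 22.15
ee_pos: [0.4588, 0.14, 0.1073]
tool_rot: [-0.0, 1.0, 0.0, 0.0]
contact_force: [0.3, 0.6, -0.2]
opening: 0.164
finger_force: 15.0
```

Call:
send_rows(series=[[[0,0,0],[0,0,0],-0.35],[[0,0,0],[0,0,0],-0.35],[[0,0,0],[0,0,0],-0.35],[[0,0,0],[0,0,0],-0.35],[[0,0,0],[0,0,-0.08],-0.35],[[0,0,0],[0,0,-0.2],-0.35],[[0,0,0],[0,0,-0.29],-0.3],[[0,0,-0.1],[-0.04,-0.15,-0.29],-0.13],[[0,0,-0.3],[-0.08,-0.3,-0.29],-0.13],[[0,0,-0.5],[-0.12,-0.45,-0.29],-0.13],[[0,0,-0.7],[-0.16,-0.6,-0.29],-0.13],[[0,0,-0.756],[-0.2,-0.75,-0.29],-0.13],[[0,0,-0.756],[-0.24,-0.88,-0.29],-0.13],[[0,0,-0.756],[-0.258,-0.951,-0.2],-0.13],[[0,0,-0.756],[-0.258,-0.951,-0.107],-0.13],[[0,0,-0.756],[-0.258,-0.951,-0.107],-0.13],[[0,0,-0.756],[-0.258,-0.951,-0.107],-0.13]])

```text
time: 24.28
ee_pos: [0.5624, -0.2405, 0.1512]
tool_rot: [-0.293, 0.956, -0.001, 0.001]
contact_force: [0.4, 0.5, 0.2]
opening: 0.436
finger_force: 0.0
```

```bash
python3 -c "
from h import *
s=observe();print(s['ee_pos'],s['opening'])
im=grab_frame('wrist')
for b in blobs(im,2500,30):
    p=atz('wrist',b[1],.09,s)
    if .4<p[0]<.65 and -.35<p[1]<-.1: print(b,p.round(4))
fitrotor()
a=im[80:330,150:500]
b=cv2.resize(grab_frame('scene')[150:275,180:350],None,fx=2,fy=2)
cv2.imwrite('pics/c9.png',np.hstack([a,b]))
rel([((.562,-.2405,.0735),34)])"
```

```text
[ 0.5624317  -0.24047324  0.15118343] 0.43618521921898773
('green', [358.5, 243.3], 124) [ 0.5705 -0.2032]
('blue', [324.5, 209.5], 350) [ 0.562  -0.2415]
24.325 [ 0.5627 -0.2405  0.1518] [-0.293  0.956 -0.001  0.001] 0.436
wrist ('red', [625.5, 307.4], 114) [0.454 0.148] 0
wrist ('blue', [609.0, 347.0], 61) [0.5062 0.1961] 5
top ('red', [262.2, 184.4], 25) [0.5826 0.0907] 3
top ('red', [241.9, 237.2], 24) [0.4567 0.1403] 0
top ('purple', [234.3, 189.1], 24) [0.5731 0.1583] 4
top ('purple', [270.2, 232.5], 28) [0.4659 0.0729] 1
top ('blue', [224.1, 215.8], 17) [0.5091 0.1828] 5
[0.5185 0.118  2.7582] [  1.4  -4.6   2.7 -10.8  -1.1   1.8  -1.3   3.1  -1.1   1.6  -1.    3.2
  -0.1   2.5   0.5   3.2]
[[0.4554, 0.1434], [0.4649, 0.0761], [0.528, 0.0506], [0.5815, 0.0925], [0.572, 0.1599], [0.509, 0.1853]]
[[-0.003, 0.002, 0.001], [0.0015, 0.0011, 0.195]]
```

View pics/c9.png

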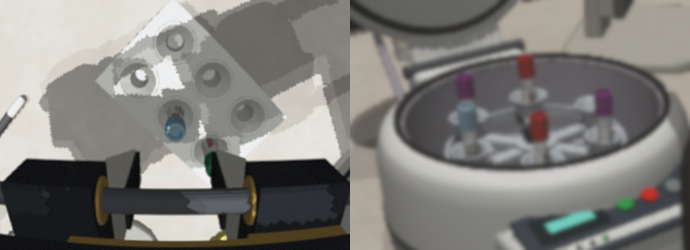

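Blue is centred between the open fingers (crop 175,127), with green clear beside it. The scene view shows both reds and both purples standing in the rotor.

Call:
send_rows(series=[[[0,0,0],[0.0015,0.001,0.1],-0.13],[[0,0,0],[0.0015,0.001,0.16],-0.13],[[0,0,0],[0.0015,0.001,0.194],-0.13],[[0,0,0],[0.0015,0.001,0.194],-0.13],[[0,0,0],[0.0015,0.001,0.194],-1],[[0,0,0],[0.0015,0.001,0.194],-1],[[0,0,0],[0.0015,0.001,0.194],-1],[[0,0,0],[0.0015,0.001,0.194],-1],[[0,0,0],[0.0015,0.001,0.194],-1],[[0,0,0],[0,0,0.1],-1],[[0,0,0],[0,0,-0.03],-1],[[0,0,0],[0,0,-0.175],-1],[[0,0,0.2],[-0.05,0.1,-0.175],-1],[[0,0,0.4],[-0.12,0.23,-0.175],-1],[[0,0,0.6],[-0.19,0.36,-0.175],-1],[[0,0,0.756],[-0.26,0.5,-0.175],-1],[[0,0,0.756],[-0.332,0.6445,-0.175],-1],[[0,0,0.756],[-0.332,0.6445,-0.175],-1],[[0,0,0.756],[-0.332,0.6445,-0.175],-1],[[0,0,0.756],[-0.332,0.6445,-0.175],-1]])

```text
time: 26.98
ee_pos: [0.5278, 0.0461, 0.2195]
tool_rot: [0.001, 1.0, -0.0, -0.0]
contact_force: [0.3, -0.6, -0.8]
opening: 0.17
finger_force: 15.0
```

```bash
python3 -c "
from h import *
fitrotor()
s=observe()
for b in blobs(cv2.imread('pics/last_wrist.png'),2500,60):
    if b[0]=='blue' and abs(b[1][0]-325)<60: print(b)
rel([((.528,.0475,.107),0)])"
```

```text
26.975 [0.5278 0.0461 0.2195] [ 0.001  1.    -0.    -0.   ] 0.17
wrist ('red', [432.7, 115.9], 302) [0.4553 0.1392] 0
wrist ('purple', [356.7, 124.2], 286) [0.4648 0.0722] 1
wrist ('purple', [440.7, 236.6], 221) [0.5691 0.1575] 4
wrist ('blue', [472.9, 175.6], 282) [0.5081 0.1839] 5
top ('red', [241.9, 237.2], 24) [0.4567 0.1403] 0
top ('purple', [270.3, 232.3], 26) [0.4664 0.0726] 1
top ('blue', [224.1, 215.8], 17) [0.5091 0.1828] 5
[0.5185 0.1153 2.7719] [-0.2  0.7  0.7  0.5  2.4  0.4 -0.  -1.4 -1.6 -0.4 -0.8  0.  -1.  -0.3
  0.5  0.5]
[[0.4551, 0.1399], [0.4655, 0.0727], [0.529, 0.0481], [0.5819, 0.0907], [0.5715, 0.1579], [0.5081, 0.1825]]
('blue', [379.8, 10.8], 78)
('blue', [368.0, 28.3], 769)
('blue', [325.1, 253.9], 792)
[[-0.0, -0.0, -0.003], [-0.0005, 0.0035, 0.2814]]
```

Blue is held centred and the rotor fit agrees. Lower it.

Call:
send_rows(series=[[[0,0,0],[-0.002,0.004,0.1],-1],[[0,0,0],[-0.002,0.004,0.18],-1],[[0,0,0],[-0.002,0.004,0.22],-1],[[0,0,0],[-0.002,0.004,0.25],-1],[[0,0,0],[-0.002,0.004,0.27],-1],[[0,0,0],[-0.002,0.004,0.282],-1],[[0,0,0],[-0.002,0.004,0.282],-1],[[0,0,0],[-0.002,0.004,0.282],-1]])

```text
time: 28.08
ee_pos: [0.5287, 0.0491, 0.1074]
tool_rot: [-0.0, 1.0, -0.0, 0.0]
contact_force: [0.7, 0.2, -0.2]
opening: 0.163
finger_force: 15.0
```

Call:
send_rows(series=[[[0,0,0],[0,0,0],-0.35],[[0,0,0],[0,0,0],-0.35],[[0,0,0],[0,0,0],-0.35],[[0,0,0],[0,0,0],-0.35],[[0,0,0],[0,0,-0.08],-0.35],[[0,0,0],[0,0,-0.2],-0.35],[[0,0,0],[0,0,-0.3],-0.35],[[0,0,0],[0.1,-0.05,-0.35],-0.35],[[0,0,0],[0.2,-0.15,-0.35],-0.35],[[0,0,0],[0.3,-0.2,-0.35],-0.35],[[0,0,0],[0.3,-0.2,-0.35],-0.35],[[0,0,0],[0.3,-0.2,-0.35],-0.35],[[0,0,0],[0.3,-0.2,-0.35],-0.35]])

```text
time: 29.7
ee_pos: [0.4093, -0.0305, 0.2469]
tool_rot: [-0.0, 1.0, 0.0, 0.0]
contact_force: [0.5, -0.1, 0.7]
opening: 0.323
finger_force: 0.0
```

```bash
python3 -c "
from h import *
fitrotor()
tri('green',.09,((.4,.65),(-.32,-.1)))
a=cv2.resize(cv2.imread('pics/last_wrist.png')[60:260,120:480],None,fx=1.1,fy=1.1)
b=cv2.resize(grab_frame('scene')[150:260,200:460],(396,168))
cv2.imwrite('pics/c10.png',np.vstack([a,b]))"
```

```text
29.7 [ 0.4093 -0.0305  0.2469] [-0.  1.  0.  0.] 0.323
wrist ('red', [479.4, 229.5], 218) [0.4559 0.1395] 0
wrist ('purple', [421.9, 236.0], 157) [0.4613 0.0709] 1
top ('red', [262.1, 184.4], 23) [0.5826 0.091 ] 3
top ('red', [241.9, 237.2], 24) [0.4567 0.1403] 0
top ('purple', [234.3, 189.1], 24) [0.5731 0.1583] 4
top ('blue', [280.2, 204.4], 15) [0.5325 0.048 ] 2
top ('blue', [224.1, 215.9], 18) [0.5088 0.1828] 5
[0.5191 0.1151 2.7725] [-0.2  0.1  4.8  1.6 -0.1 -0.4 -1.1 -0.6 -1.1 -0.5 -3.  -0.1 -0.3 -0.4
  1.1  0.3]
[[0.4556, 0.1397], [0.4661, 0.0725], [0.5295, 0.0479], [0.5825, 0.0906], [0.572, 0.1578], [0.5086, 0.1823]]
top ('green', [379.2, 187.3], 19) [ 0.5718 -0.1949]
```

View pics/c10.png

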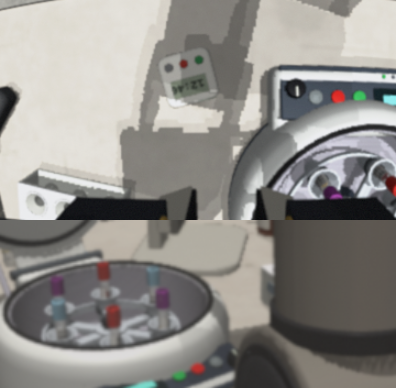

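```bash
python3 -c "
from h import *
c=get_calibration('scene');R=np.array(c['R']);t=np.array(c['t'])
im=grab_frame('scene');B=blobs(im,300,10)
P=rot([.5185,.1151,2.7705],range(6));n=['red','purple','blue','red','purple','blue']
for k in range(6):
    v=R@np.r_[P[k],.119]+t;u=v[:2]/v[2]*c['fx']+[c['cx'],c['cy']]
    for b in B:
        if b[0]==n[k] and np.hypot(*(np.array(b[1])-u))<10: print(k,b,(np.array(b[1])-u).round(1))
"
```

```text
0 ('red', [273.7, 212.4], 83) [-1. -0.]
1 ('purple', [306.2, 200.5], 79) [-0.1 -0. ]
2 ('blue', [299.8, 185.3], 50) [-0.8 -0.7]
3 ('red', [267.4, 182.4], 62) [-0.3  0. ]
4 ('purple', [236.8, 192.1], 68) [-0.5 -0.2]
5 ('blue', [237.6, 207.7], 65) [-0.8  0. ]
```

All caps sit at the same height within about 1 px, so every tube is seated. Hand in.

```bash
python3 -c "
from station import *
print(sign_off())"
```

```text
the job is handed in; nothing more can be done
None
```

The green tube is in the white stand, and the purple, red and light-blue tubes are seated and let go in the rotor, each opposite its match; the job was handed in at about 30 s, and I haven't seen the verdict.

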